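Dock the sample carrier and crack the sealed dry box

ROBOT

A 7-joint arm with a two-finger parallel gripper is mounted at the origin on a cart in front of the work surface, level with it; the furniture and walls round the work are solid. World frame = base frame: x ahead of the robot, y to its left, z up, the work surface at z = 0. Lengths are in mm, angles in rad, forces in N, time in s.
With the tool pointing down it reaches from about 425 to 925 mm from the base axis. Payload 6.8 kg.
Tool frame: the origin (TCP) lies at the very end of the fingers, on their centre line; the grasp point (between the pads) lies 19 mm behind it; x points along the fingers, y is the direction in which the jaws open and shut, and the axes are right-handed (so a half turn about x gives the same grasp; the last joint's range is limited). The gripper opens to 88 mm and grips with 3 to 60 N. Pads are 20 mm wide; open, the fingers measure 115 mm over their backs; the gripper's body (75 mm by 178 mm) begins 61 mm behind the grasp point.
Start: joints at [1.24, 0.477, 0.022, 1.555, -0.011, 1.109, -0.083], TCP at [149.157, -658.331, 222.664] pointing down, gripper open.
Joint ranges: [-2.96, 2.96], [-0.34, 2.1], [-1.41, 1.46], [0.24, 2.44], [-1.37, 4.51], [0.17, 1.92], [-2.96, 2.96]. Speed limits (rad/s): [2.39, 2.39, 3.14, 3.14, 3.14, 3.14, 3.14].

INTERFACE

Orientations are given as a rotation vector (axis times angle).
In Python, from cell import sense, viewer, ctrl gives the robot as it stands.
- The arm moves only by the tool servo_tool, never from a script. Its argument "increments" is a list of rows, each a list of 7 numbers: the turn, a rotation vector about the world's x, y, z in degrees, then the shift along the world's x, y, z in units of 30 mm (1.0 is 30 mm), then the closure in counts, from 0 (fully open) to 255 (shut). A call has 1 to 20 rows; each row shifts and turns the commanded pose from where the row before left it; what a row does not reach is not made up. A row lasts 1/10 s, in which the tool goes at most 50 mm and 8.59 degrees, less where a joint would pass 70% of its speed; a pose out of reach is approached as far as the arm can. A call is refused whole if a number of a shift passes 1 or a number of a turn 8.59, either way. A call with a gripper value outside its range is refused whole. The fingers move at their own pace and stop on an object; "force" is the grip in N (left out, the last holds). Time passes only in rows, so rows that do not move let the fingers close. It gives the time, the measured TCP pose, the force and the opening at its end, in the units of the state.
- sense(): the state, without advancing time (a new reading comes with each control period).
- viewer.camera(name): name is "scene" or "top" or "wrist"; returns the picture (480x640x3 uint8, red, green, blue); there is no depth.
- viewer.get_calibration(name): a dict with "fx", "fy", "cx", "cy" (pixels), "extrinsics" (4x4, takes a point from world to camera coordinates); the wrist camera has in their place "T_tool_cam" (4x4, takes a point from camera to tool coordinates, whose origin is the TCP and whose axes are the tool frame's). Camera axes: x right, y down, z forward; pixel columns grow to the right and rows downward; lengths in mm; the calibration is good to about 2 mm. A picture is of the moment at which its call begins: read the wrist's pose just before it. get_calibration takes no time and is no camera call.
- ctrl.job_done(): hands the job in, once; it reports no verdict.
The state is a dict: "t": time; "q": joint angles; "dq": joint speeds; "joint_torque": joint torques, N m; "ee_pos": TCP position; "eef_rot": TCP orientation; "ft_force": force on the tool from outside, world axes, zero at the start; "moment": the same for the moment, N m; "grip_width": finger opening in mm.
Only numpy, scipy, OpenCV 4.12 (cv2) and the standard library are available. Lean on these libraries where they do the work, as an engineer would, in place of code of your own. Each camera call takes 0.05 s, during which the arm holds its last target.

TASK

Get the bench dry box ready for loading: first lower the sample carrier over the two brass pins of the box's loading shelf until it rests flush, and let go of it, so that the samples wait at hand before any dry air is lost. Only then take the lid by its bar handle, pull its stuck seal free, and hold the lid just ajar, with its front edge raised by about 30 mm (never thrown wide open), so that the chamber airs slowly. Finish while still holding the lid there; leave the other things on the bench alone.

Things in the scene. Friction and masses are not known exactly. Their poses are not given: they have to be found in the camera images.
- dry_box: Bench dry box, fixed: grey plinth 270 mm deep (x -140 to +130) x 220 mm wide x 24 mm high; a low steel-topped loading shelf at its front (-x), a clear-walled chamber (x -30 to +125, y -95 to +95 mm, walls up to z = 80) with a white-framed lid (top at z = 91) at its back. Origin on the bench surface; x points from the shelf to the chamber, z up.
- shelf (a point): Centre of the top face of the loading shelf (27 mm above the bench; steel face 96 x 176 mm), midway between the two pins; axes like dry_box. The carrier's underside centre belongs here. The chamber's front (lid skirt) begins 50 mm behind it (+x) and the lid's bar handle stands 70 mm behind it.
- pin_left (a point): Tip of the left (+y) brass locating pin: 8 mm diameter, 20 mm high above the shelf, upright, its upper 7 mm tapering to a 3 mm tip. 58 mm from the shelf centre.
- pin_right (a point): Tip of the other, equal pin, 58 mm to the right (-y) of the shelf centre.
- carrier: Sample carrier, loose, about 0.3 kg: aluminium plate 84 x 150 x 8 mm (its x, y, z), with a through hole of 10 mm diameter at y = +58 and y = -58 mm (x = 0) and four amber vials with white caps at x = +-31, y = +-32 mm, up to 31 mm high. Origin: centre of the underside. Either way round fits. Starts flat on the bench, left or right of the dry box.
- grip (a point): Middle of the carrier's black grip bar, 38 mm above the carrier's underside centre; axes like carrier. The bar is 52 mm long along x, 12 mm thick along y (take it across y), and reaches from 28 to 46 mm above the underside, on two thin posts.
- lid (a joint): Opening angle of the dry box's lid (rad): 0 shut and sealed; grows as its front edge rises; 0.17 is about 30 mm at the front edge. Hinged at the back. Once broken free and let go, it sinks back to about 0.06, where the bead sits on top of the seal lip.
- handle (a point): Middle of the lid's handle, on the axis of an aluminium bar 12 mm thick, 108 mm long, parallel to dry_box y, 29 mm (axis) above the lid's top, on two posts 90 mm apart; axes like dry_box when shut. A sprung rubber lip grips a bead in the lid's front skirt: it takes about 15 N upward here to start it, then it gives suddenly and pops up some 9 mm; beyond, only about 2 N of lid weight is left.
- hinge (a point): Middle of the lid's hinge axis (parallel to dry_box y), fixed to the box: 152 mm behind (+x) and 48 mm below the handle's axis when the lid is shut; the lid's front edge is 172 mm ahead of it. Pulling the handle up turns it about this axis.
- litmus_box: Bystander: small yellow card box 42 x 75 x 14 mm, lying loose on the side of the dry box where the carrier is not.
- petri_dish: Bystander: empty glass dish, 60 mm diameter, 12 mm high.
- marker: Bystander: marker pen with a blue cap, 126 mm long, 12 mm thick.
- tweezers: Bystander: steel tweezers, 123 mm long, 10 mm high.
- beaker: Bystander: glass beaker, 53 mm diameter, 68 mm high.
Not all that is in view belongs to the job. Leave any green look-alike of the carrier alone.

How it is judged (in metres and radians):
On the way, in this order (a step that is already met when the one before it is completed fails the run):
1. the carrier lies flush on the shelf over both pins, let go, while the lid is still shut (z of carrier in the frame of shelf between -0.003 and 0.002 m and horizontal distance between carrier and shelf below 0.005 m and angle between carrier's own z axis and vertical below 0.03 rad and angle between the y axis of carrier and the y axis of dry_box, either way round below 0.06 rad and contact force between the fingers and carrier below 0.1 N and value of joint lid below 0.015 rad), for 0.2 s.
2. the lid has come free of its seal, pulled by the gripper (value of joint lid above 0.08 rad and contact force between the fingers and lid above 0.3 N), for 0.2 s.
At the end, for the whole second after the job is handed in: The lid is held still in the gripper between 0.10 and 0.26 rad open (front edge raised about 17 to 45 mm), borne by the gripper and not by the carrier, and the carrier still lies flush on the shelf (within 2 mm in height, 5 mm sideways, level) with both pins through its holes, untouched (value of joint lid between 0.1 and 0.26 rad and velocity of joint lid between -0.05 and 0.05 rad/s and contact force between the fingers and lid above 0.3 N and contact force between carrier and lid below 0.05 N and z of carrier in the frame of shelf between -0.003 and 0.002 m and horizontal distance between carrier and shelf below 0.005 m and angle between carrier's own z axis and vertical below 0.03 rad and angle between the y axis of carrier and the y axis of dry_box, either way round below 0.06 rad and contact force between the fingers and carrier below 0.1 N); the arm keeps its last pose, push and grip.
It fails at once if the lid is thrown wide open (beyond 0.40 rad) (value of joint lid above 0.4 rad).
It fails at once if the carrier is dropped instead of lowered (faster than 0.5 m/s out of the gripper) (linear speed of carrier above 0.5 m/s and contact force between the fingers and carrier below 0.05 N).
It fails at once if a bystander is shifted by more than 25 mm (distance of any of litmus_box, petri_dish, marker, tweezers, beaker from where it was at the start of the episode above 0.025 m).
It also fails if it takes over 64 s, if anything falls off the work surface, if the arm or the gripper's body presses on something with over 40 N, if the wrist force passes 120 N, or if a joint passes its speed limit or range.

## Working session

There is one attempt and no reset: what is moved stays moved. The work goes in short steps, Python scripts to look and compute and a tool call to move; the robot and the scene stay as the last step left them, time stands still between calls to the robot, and variables do not carry over. Pictures are saved under pics/ and viewed, and the job is handed in when it is done.

Besides the shell and the picture viewer there is one more tool, called after "Emit:" in YAML: its name, and indented under it one key for each argument. servo_tool: Moves the arm, as the interface text tells. Its arguments: {"type":"object","properties":{"increments":{"type":"array"},"force":{"type":"number"}},"required":["increments"]}

```bash
ls; mkdir -p pics; cat > h.py <<'E'
import numpy as np,cv2
from cell import sense,viewer,ctrl
from scipy.spatial.transform import Rotation as R
def snap(n,f):
    s=sense(); im=viewer.camera(n); cv2.imwrite('pics/'+f,im[:,:,::-1]); return s,im
def cam(n,s=None):
    c=viewer.get_calibration(n); K=np.array([[c['fx'],0,c['cx']],[0,c['fy'],c['cy']],[0,0,1]])
    if n=='wrist':
        T=np.eye(4);T[:3,:3]=R.from_rotvec(s['eef_rot']).as_matrix();T[:3,3]=s['ee_pos']
        W=T@np.array(c['T_tool_cam'])
    else: W=np.linalg.inv(np.array(c['extrinsics']))
    return K,W
def ray(K,W,uv):
    d=W[:3,:3]@np.linalg.inv(K)@np.array([uv[0],uv[1],1.]); return W[:3,3],d/np.linalg.norm(d)
def onz(K,W,uv,z):
    o,d=ray(K,W,uv); return o+d*(z-o[2])/d[2]
def proj(K,W,p):
    q=np.linalg.inv(W)@np.append(p,1); u=K@q[:3]; return u[:2]/u[2]
def tri(rays):
    A=0;b=0
    for o,d in rays:
        P=np.eye(3)-np.outer(d,d);A=A+P;b=b+P@o
    p=np.linalg.solve(A,b); return p,[np.linalg.norm((np.eye(3)-np.outer(d,d))@(p-o)) for o,d in rays]
E
python3 - <<'E'
from h import *
for n in('scene','top','wrist'):
    s,im=snap(n,n+'0.png')
    K,W=cam(n,s);print(n,K[0,0],K[0,2],K[1,2],W.round(3).tolist())
print(s)
E
```

```text
pics
scene 479.168053135729 308.43559653680137 236.9330075926417 [[-0.53, -0.358, 0.769, -641.473], [-0.848, 0.239, -0.473, 646.575], [-0.014, -0.902, -0.431, 795.443], [0.0, 0.0, 0.0, 1.0]]
top 434.8252758028036 322.2722754562257 239.0574263739961 [[0.005, -0.993, 0.116, 458.673], [-1.0, -0.005, 0.001, -108.574], [-0.001, -0.116, -0.993, 1186.899], [0.0, 0.0, 0.0, 1.0]]
wrist 421.3155084627867 319.9740662590217 240.7111092414715 [[0.221, -0.937, -0.272, 222.622], [-0.975, -0.213, -0.059, -642.39], [-0.003, 0.278, -0.961, 384.863], [0.0, 0.0, 0.0, 1.0]]
{'t': 0.1, 'q': array([ 1.23988248,  0.47770949,  0.02238128,  1.55631563, -0.01148489,
        1.10930144, -0.08313081]), 'dq': array([ 0.00048615, -0.00126679,  0.00157988, -0.00114214, -0.00070217,
       -0.00118157,  0.00074447]), 'joint_torque': array([ 4.53263507e-03, -5.84087384e+01,  1.53991833e+00, -2.73311538e+01,
       -5.42707799e-02,  1.30958977e-02,  6.37902531e-05]), 'ee_pos': array([ 149.00332876, -657.80757693,  221.80063909]), 'eef_rot': array([ 2.10395024,  0.23703165, -2.10463604]), 'ft_force': array([-0.2208968 , -0.30587229, -0.70271012]), 'moment': array([-0.00554627, -0.04522771, -0.01002819]), 'grip_width': 87.54658614842405}
```

View pics/top0.png

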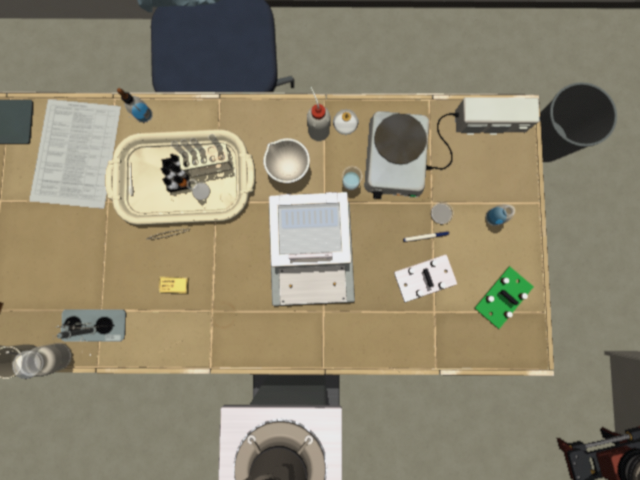

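View pics/scene0.png

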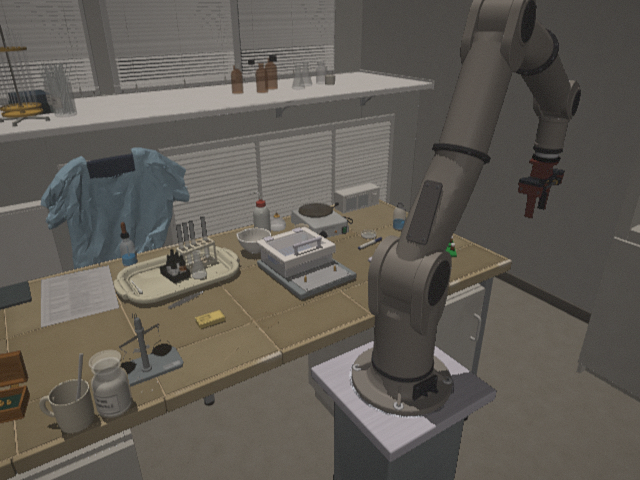

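View pics/wrist0.png

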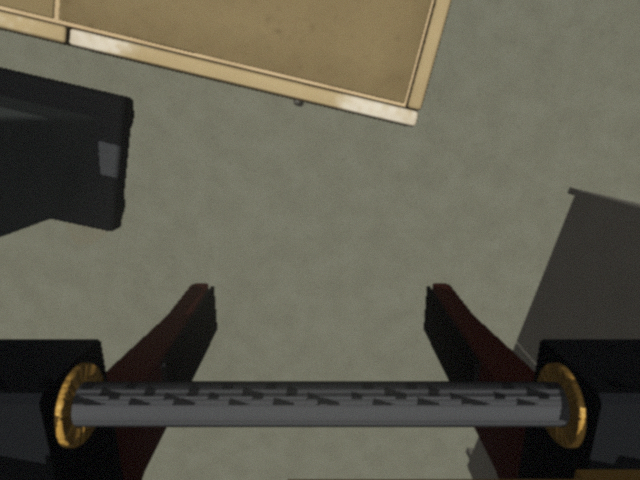

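The top view shows the white carrier at about (427,279), the green decoy at (505,297), the shelf at (312,285) and the lid handle at (310,258).

```bash
python3 - <<'E'
from h import *
K,W=cam('top')
for n,uv,z in [('carrier',(427,279),8),('grip',(428,279),46),('decoy',(505,297),8),('shelf',(313,285),27),('pinL',(283,286),47),('pinR',(342,286),47),('handle',(310,258),120),('marker',(427,238),6),('petri',(442,214),12),('beaker',(351,179),50)]:
    print(n,onz(K,W,uv,z).round(1))
im=cv2.imread('pics/top0.png')
cv2.imwrite('pics/topc.png',cv2.resize(im[180:330,250:550],None,fx=2.6,fy=2.6,interpolation=cv2.INTER_CUBIC))
s=sense();print(R.from_rotvec(s['eef_rot']).as_matrix().round(3).tolist())
print(viewer.get_calibration('wrist')['T_tool_cam'])
E
```

```text
carrier [ 489.1 -390.5    8. ]
grip [ 488.1 -384.    46. ]
decoy [ 441.9 -599.     8. ]
shelf [471.3 -83.2  27. ]
pinL [468.1  -5.5  47. ]
pinR [ 468.8 -159.3   47. ]
handle [536.2 -77.4 120. ]
marker [ 600.8 -393.6    6. ]
petri [ 666.5 -434.7   12. ]
beaker [ 753.6 -183.3   50. ]
[[-0.0, 0.221, -0.975], [0.001, -0.975, -0.221], [-1.0, -0.001, 0.0]]
[[ 1.42995979e-03 -2.77974100e-01  9.60587505e-01 -1.63075050e+02]
 [ 9.99998950e-01  1.70337428e-04 -1.43933674e-03  9.68224245e-01]
 [ 2.36474331e-04  9.60588554e-01  2.77974052e-01 -7.51814494e+01]
 [ 0.00000000e+00  0.00000000e+00  0.00000000e+00  1.00000000e+00]]
```

View pics/topc.png

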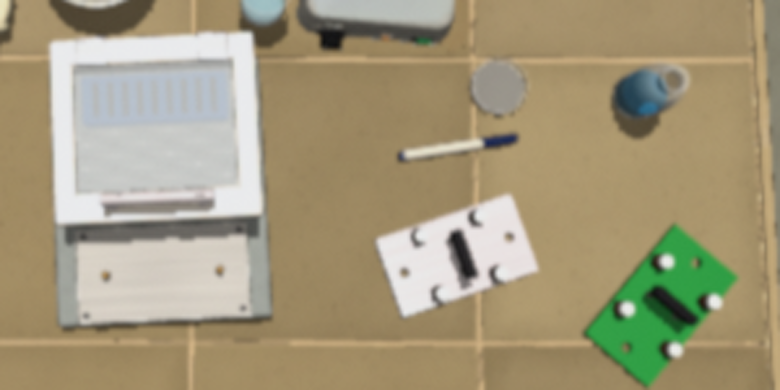

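Emit:
servo_tool:
  increments:
    - [0,0,0.5,0.95,0.8,0,0]
    - [0,0,0.5,0.95,0.8,0,0]
    - [0,0,0.5,0.95,0.8,0,0]
    - [0,0,0.5,0.95,0.8,0,0]
    - [0,0,0.5,0.95,0.8,0,0]
    - [0,0,0.5,0.95,0.8,0,0]
    - [0,0,0.5,0.95,0.8,0,0]
    - [0,0,0.5,0.95,0.8,0,0]
    - [0,0,0.5,0.95,0.8,0,0]
    - [0,0,0.5,0.95,0.8,0,0]
    - [0,0,0.5,0.95,0.8,0,0]
    - [0,0,0.5,0.3,0.3,0,0]
    - [0,0,0,0,0,0,0]
    - [0,0,0,0,0,0,0]

```text
t: 1.55
ee_pos: [470.2, -386.6, 222.4]
eef_rot: [2.044, 0.336, -2.046]
ft_force: [-0.4, -1.2, -0.3]
grip_width: 87.9
```

```bash
python3 - <<'E'
from h import *
s,im=snap('wrist','w1.png');print(s['t'],s['ee_pos'],s['eef_rot'],abs(s['dq']).max())
K,W=cam('wrist',s);print(proj(K,W,(488,-386,46)))
np.savez('w1.npz',p=s['ee_pos'],r=s['eef_rot'])
E
```

```text
1.55 [ 470.19843966 -386.64445266  222.43230205] [ 2.04357546  0.33578476 -2.04634146] 0.019191883451670583
[325.76025578 192.91009662]
```

View pics/w1.png

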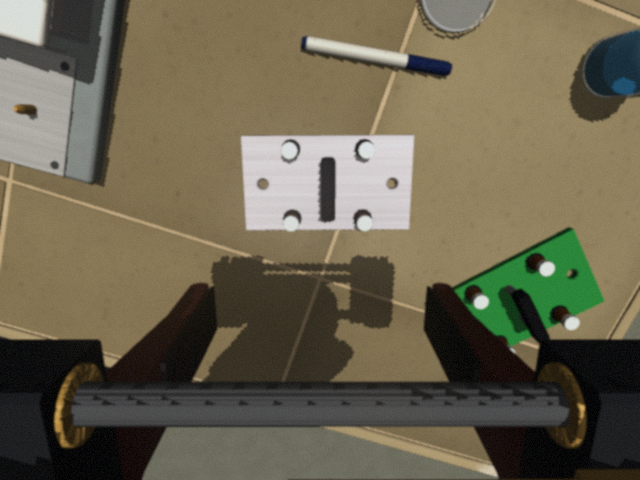

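Emit:
servo_tool:
  increments:
    - [0,0,0,0.5,1,0,0]
    - [0,0,0,0.3,1,0,0]
    - [0,0,0,0,0.5,0,0]
    - [0,0,0,0,0,0,0]
    - [0,0,0,0,0,0,0]

```text
t: 2.1
ee_pos: [494.4, -312.4, 222.8]
eef_rot: [2.044, 0.334, -2.046]
ft_force: [0.2, -0.1, -0.5]
grip_width: 87.9
```

```bash
python3 - <<'E'
from h import *
s,im=snap('wrist','w2.png');print(s['t'],s['ee_pos'],s['eef_rot'],abs(s['dq']).max())
np.savez('w2.npz',p=s['ee_pos'],r=s['eef_rot'])
E
```

```text
2.1 [ 494.3807226  -312.41798966  222.78630944] [ 2.04427982  0.33427904 -2.04568229] 0.011741035185780194
```

View pics/w2.png

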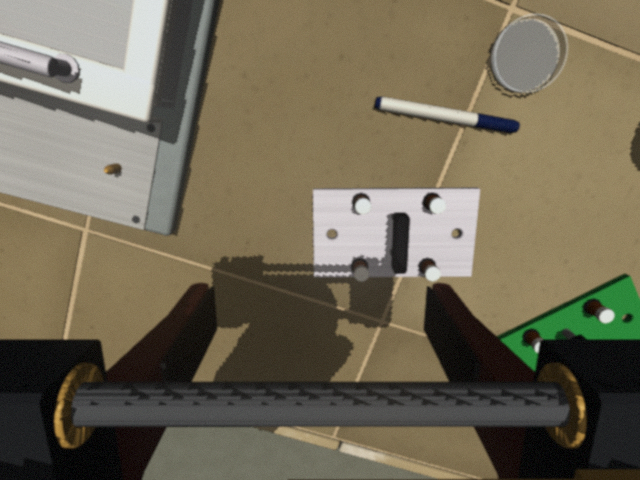

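```bash
python3 - <<'E'
from h import *
def feats(f,box):
    im=cv2.imread('pics/'+f);x0,y0,x1,y1=box;c=im[y0:y1,x0:x1];g=cv2.cvtColor(c,cv2.COLOR_BGR2GRAY)
    hsv=cv2.cvtColor(c,cv2.COLOR_BGR2HSV)
    out={}
    for nm,m in (('dark',(g<45)),('hole',(hsv[...,1]>70)&(g>=45)),('cap',g>232)):
        n,l,st,ce=cv2.connectedComponentsWithStats(m.astype(np.uint8))
        out[nm]=[((ce[i]+[x0,y0]).round(1).tolist(),st[i].tolist()) for i in range(1,n) if st[i,4]>15]
    return out
for f,b in (('w1.png',(246,140,410,226)),('w2.png',(316,192,474,270))):
    print(f)
    for k,v in feats(f,b).items(): print(k,v)
for f,b in (('w1.png',(235,125,420,240)),('w2.png',(305,180,490,285))):
    im=cv2.imread('pics/'+f);x0,y0,x1,y1=b
    cv2.imwrite('pics/c_'+f,cv2.resize(im[y0:y1,x0:x1],None,fx=4,fy=4,interpolation=cv2.INTER_NEAREST))
E
```

```text
w1.png
dark [([329.5, 161.3], [78, 19, 10, 8, 29])]
hole [([262.7, 183.3], [13, 40, 8, 8, 47]), ([391.3, 183.0], [142, 40, 8, 7, 47]), ([361.6, 213.1], [112, 72, 8, 4, 16])]
cap []
w2.png
dark [([428.0, 199.7], [108, 2, 13, 15, 83]), ([399.5, 241.4], [75, 22, 18, 56, 799]), ([357.7, 262.8], [36, 67, 15, 11, 50]), ([425.0, 263.6], [104, 67, 14, 11, 81])]
hole [([331.5, 233.3], [12, 38, 8, 7, 39]), ([455.6, 232.7], [137, 38, 7, 7, 35]), ([359.1, 263.5], [38, 69, 11, 7, 30])]
cap []
```

View pics/c_w1.png

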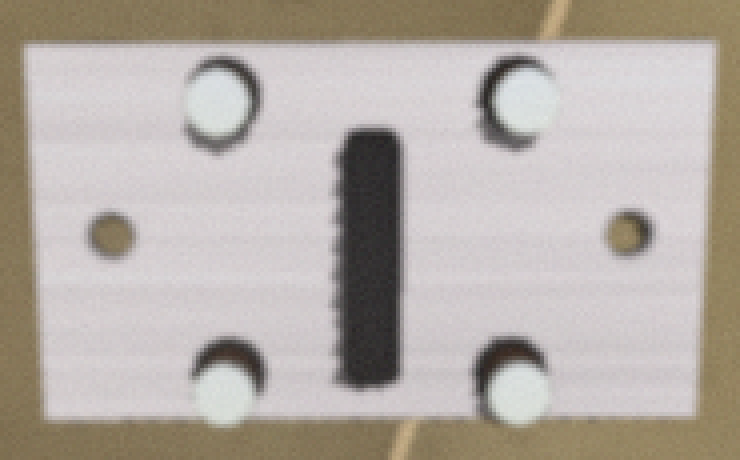

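View pics/c_w2.png

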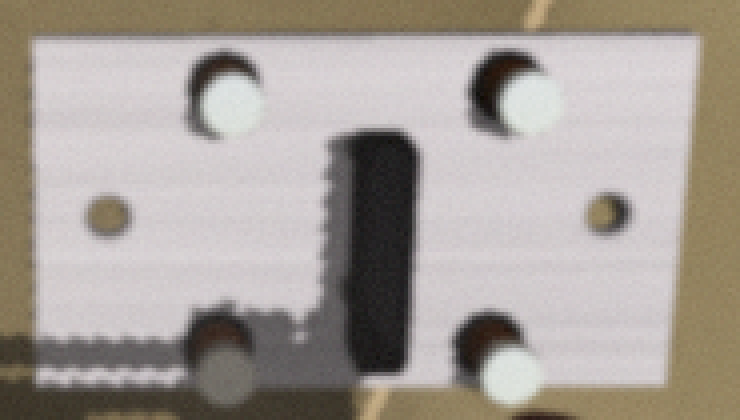

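```bash
cat >> h.py <<'E'
def camf(f):
    d=np.load(f); return cam('wrist',{'ee_pos':d['p'],'eef_rot':d['r']})
E
python3 - <<'E'
from h import *
C1=camf('w1.npz');C2=camf('w2.npz');C0=cam('top')
F={'holeA':((111,235),(108,216)),'holeB':((630,232),(608,213)),'cap1':((220,102),(232,104)),'cap2':((525,102),(532,103)),'cap3':((226,392),(226,373)),'cap4':((518,392),(513,374)),'bar':((372,257),(386,252)),
'c1':((23,44),(32,38)),'c2':((717,43),(700,37)),'c3':((45,418),(37,385)),'c4':((697,417),(667,384))}
P={}
for k,(a,b) in F.items():
    u1=np.array(a)/4+[235,125]-.375;u2=np.array(b)/4+[305,180]-.375
    p,e=tri([ray(*C1,u1),ray(*C2,u2)]);P[k]=p
    print(k,p.round(1),np.round(e[0],2), 'z8',onz(*C1,u1,8)[:2].round(1),onz(*C2,u2,8)[:2].round(1), proj(*C0,p).round(1))
for a,b in (('holeA','holeB'),('c1','c2'),('c3','c4')):
    d=(P[b]-P[a]);print(np.degrees(np.arctan2(d[1],d[0])),np.linalg.norm(d))
print(np.mean([P[k] for k in('holeA','holeB')],0),np.mean([P[k] for k in('cap1','cap2','cap3','cap4')],0),np.mean([P[k] for k in('c1','c2','c3','c4')],0))
M=R.from_rotvec(np.load('w2.npz')['r']).as_matrix();print(np.degrees(np.arctan2(M[1,1],M[0,1])),M[:,0])
E
```

```text
holeA [ 472.  -331.9    8.6] 0.01 z8 [ 471.9 -331.9] [ 471.9 -332. ] [405.4 285.2]
holeB [ 509.7 -442.     7.4] 0.1 z8 [ 509.8 -441.9] [ 509.7 -441.7] [445.8 271.5]
cap1 [ 509.2 -347.    27.4] 0.21 z8 [ 507.7 -346.2] [ 505.9 -350.1] [412.2 271.2]
cap2 [ 530.1 -406.8   31.8] 0.26 z8 [ 529.1 -409.7] [ 528.  -414.8] [434.9 263.3]
cap3 [ 450.7 -367.    27.9] 0.05 z8 [ 445.6 -367.2] [ 444.2 -371.3] [420.2 293.4]
cap4 [ 472.3 -426.5   33.2] 0.19 z8 [ 467.2 -430.9] [ 465.9 -436.4] [443.1 285.2]
bar [ 491.3 -386.8   41.5] 0.37 z8 [ 486.  -388.9] [ 484.4 -396.4] [428.6 277.8]
c1 [ 505.9 -302.1    9.2] 0.04 z8 [ 505.7 -301.9] [ 505.7 -302.2] [394.2 272.6]
c2 [ 554.1 -444.8    8. ] 0.1 z8 [ 554.2 -444.8] [ 554.  -444.7] [446.4 255.1]
c3 [ 426.6 -329.5    7.9] 0.28 z8 [ 426.3 -329.4] [ 426.9 -329.6] [404.8 302.3]
c4 [ 475.  -472.4    7.5] 0.2 z8 [ 474.8 -472.2] [ 475.3 -472.2] [457.4 284.4]
-71.1319389657083 116.35750598451364
-71.31822026028777 150.59025616901752
-71.29937792960023 150.88354997781929
[ 490.86089445 -386.95439564    7.98433652] [ 490.58931176 -386.83796625   30.0780278 ] [ 490.38764545 -387.19589028    8.16093223]
-71.36603635792483 [-4.77000155e-04 -1.27275483e-03 -9.99999076e-01]
```

Emit:
servo_tool:
  increments:
    - [0,0,0,-0.12,-0.85,0,0]
    - [0,0,0,0,-0.85,0,0]
    - [0,0,0,0,-0.79,-0.8,0]
    - [0,0,0,0,0,-1,0]
    - [0,0,0,0,0,-1,0]
    - [0,0,0,0,0,-1,0]
    - [0,0,0,0,0,-0.9,0]
    - [0,0,0,0,0,0,0]
    - [0,0,0,0,0,0,0]

```text
t: 3.05
ee_pos: [491.3, -386.5, 81.8]
eef_rot: [2.044, 0.336, -2.046]
ft_force: [-0.1, -0.5, 0.7]
grip_width: 87.8
```

```bash
python3 - <<'E'
from h import *
s,im=snap('wrist','w3.png');print(s['t'],s['ee_pos'],s['eef_rot'],abs(s['dq']).max())
E
```

```text
3.05 [ 491.30008919 -386.48240492   81.83073314] [ 2.04433474  0.33569536 -2.04601583] 0.03099934885076165
```

View pics/w3.png

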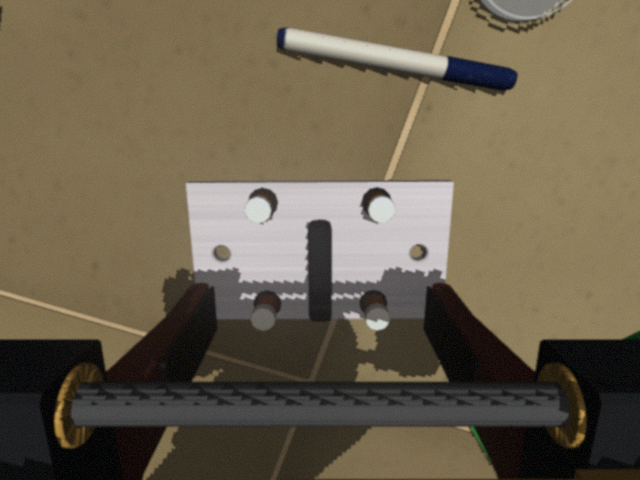

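The bar is centred between the fingers (bar at x≈320). I'll descend and grip.

Emit:
servo_tool:
  increments:
    - [0,0,0,0,0,-0.8,0]
    - [0,0,0,0,0,-0.7,0]
    - [0,0,0,0,0,-0.5,0]
    - [0,0,0,0,0,0,0]
    - [0,0,0,0,0,0,255]
    - [0,0,0,0,0,0,255]
    - [0,0,0,0,0,0,255]
    - [0,0,0,0,0,0,255]
    - [0,0,0,0,0,0,255]
    - [0,0,0,0,0,0,255]
    - [0,0,0,0,0,0,255]
    - [0,0,0,0,0,0,255]
  force: 40

```text
t: 4.3
ee_pos: [492.0, -385.0, 21.7]
eef_rot: [2.044, 0.338, -2.044]
ft_force: [0.1, -0.7, 0.8]
grip_width: 27.4
```

Emit:
servo_tool:
  increments:
    - [0,0,0,0,0,0,255]
    - [0,0,0,0,0,0,255]
    - [0,0,0,0,0,0,255]
    - [0,0,0,0,0,0,255]
    - [0,0,0,0,0,0,255]

```text
t: 4.8
ee_pos: [492.1, -385.2, 21.7]
eef_rot: [2.044, 0.337, -2.044]
ft_force: [-0.1, -1.3, -1.4]
grip_width: 11.8
```

Emit:
servo_tool:
  increments:
    - [0,0,0,0,0,0.3,255]
    - [0,0,0,0,0,0.7,255]
    - [0,0,0,0,0,1,255]
    - [0,0,0,0,0,1,255]
    - [0,0,0,0,0,1,255]
    - [0,0,0,0,0.3,1,255]
    - [0,0,-1.6,-0.2,0.6,0.4,255]
    - [0,0,-1.6,-0.2,0.9,0,255]
    - [0,0,-1.6,-0.2,0.9,0,255]
    - [0,0,-1.6,-0.2,0.9,0,255]
    - [0,0,-1.6,-0.2,0.9,0,255]
    - [0,0,-1.6,-0.2,0.9,0,255]
    - [0,0,-1.6,-0.2,0.9,0,255]
    - [0,0,-1.6,-0.2,0.9,0,255]
    - [0,0,-1.6,-0.2,0.9,0,255]
    - [0,0,-1.6,-0.1,0.9,0,255]
    - [0,0,0,0,0.5,0,255]
    - [0,0,0,0,0,0,255]
    - [0,0,0,0,0,0,255]
    - [0,0,0,0,0,0,255]

```text
t: 6.8
ee_pos: [434.9, -101.1, 183.7]
eef_rot: [2.197, 0.051, -2.198]
ft_force: [0.6, -0.5, -3.8]
grip_width: 11.9
```

```bash
python3 - <<'E'
from h import *
s,im=snap('wrist','w4.png');print(s['t'],s['ee_pos'],s['eef_rot'],abs(s['dq']).max(),s['ft_force'])
np.savez('w4.npz',p=s['ee_pos'],r=s['eef_rot'])
M=R.from_rotvec(s['eef_rot']).as_matrix();print(np.degrees(np.arctan2(M[1,1],M[0,1])),M[:,0])
E
```

```text
6.8 [ 434.87707085 -101.12255011  183.7162643 ] [ 2.19738096  0.05095209 -2.19777889] 0.005377572883092239 [ 0.58676809 -0.51685524 -3.8020995 ]
-87.3215007974774 [-1.71955430e-04 -3.90039329e-04 -9.99999909e-01]
```

View pics/w4.png

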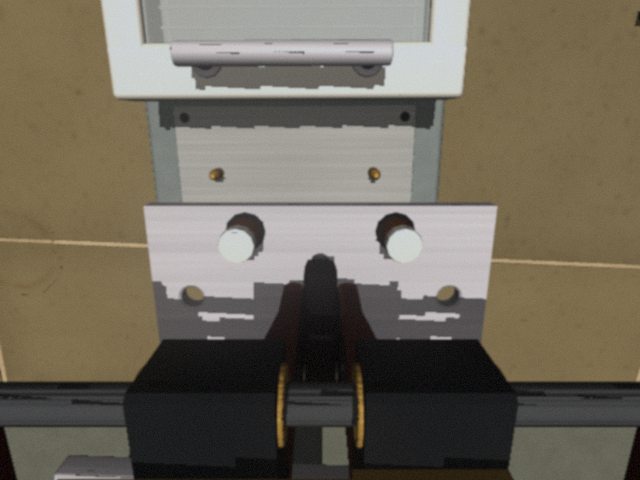

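Wrist view: pins at (214,174) and (375,174), handle bar from (172,52) to (393,52), carrier held level below. Now a second place.

Emit:
servo_tool:
  increments:
    - [0,0,0,0,0.8,0.5,255]
    - [0,0,0,0,0.9,0.3,255]
    - [0,0,0,0,0,0,255]
    - [0,0,0,0,0,0,255]
    - [0,0,0,0,0,0,255]

```text
t: 7.35
ee_pos: [434.7, -50.3, 207.3]
eef_rot: [2.197, 0.051, -2.199]
ft_force: [-0.1, 0.0, -3.7]
grip_width: 11.6
```

```bash
python3 - <<'E'
from h import *
s,im=snap('wrist','w5.png');print(s['t'],s['ee_pos'],s['eef_rot'],abs(s['dq']).max(),s['ft_force'])
np.savez('w5.npz',p=s['ee_pos'],r=s['eef_rot'])
for f,b in (('w4.png',(100,20,500,220)),('w5.png',(100,20,600,240))):
    im=cv2.imread('pics/'+f);x0,y0,x1,y1=b;c=im[y0:y1,x0:x1]
    hsv=cv2.cvtColor(c,cv2.COLOR_BGR2HSV)
    m=((hsv[...,1]>110)&(hsv[...,0]<30)).astype(np.uint8)
    n,l,st,ce=cv2.connectedComponentsWithStats(m)
    print(f,[((ce[i]+[x0,y0]).round(1).tolist(),st[i].tolist()) for i in range(1,n) if 10<st[i,4]<400])
im=cv2.imread('pics/w4.png');cv2.imwrite('pics/c4.png',cv2.resize(im[30:200,160:420],None,fx=3,fy=3,interpolation=cv2.INTER_NEAREST))
E
```

```text
7.35 [434.73071638 -50.27499348 207.29182354] [ 2.19678445  0.05074313 -2.19862614] 0.0037470129364914817 [-1.35546269e-01  2.50175103e-03 -3.74765179e+00]
w4.png [([374.1, 173.3], [270, 149, 10, 10, 77]), ([214.0, 174.0], [110, 150, 9, 9, 61])]
w5.png [([287.2, 172.9], [184, 149, 7, 9, 52]), ([434.7, 172.1], [329, 148, 12, 10, 88]), ([396.1, 222.3], [288, 199, 18, 9, 69])]
```

View pics/w5.png

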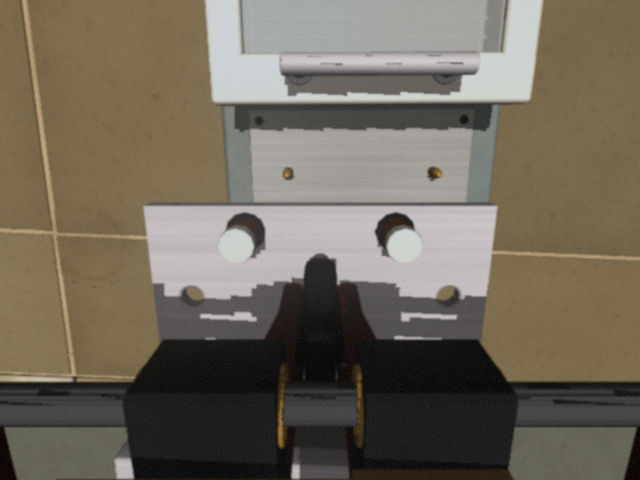

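View pics/c4.png

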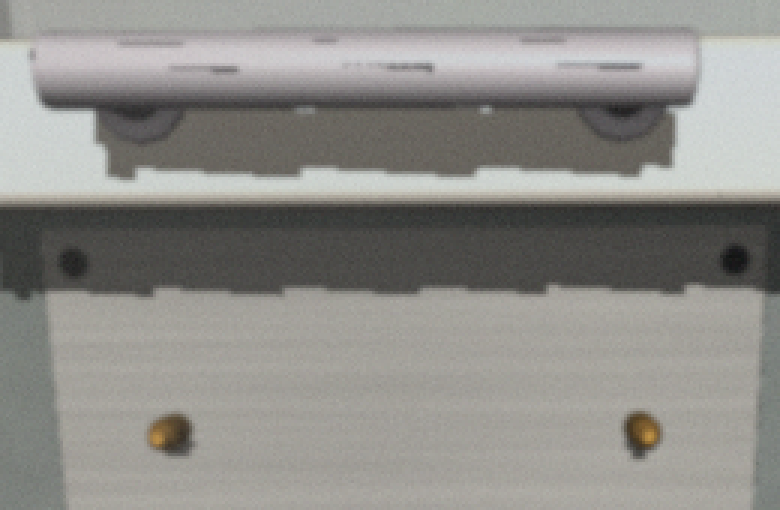

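```bash
python3 - <<'E'
from h import *
T=[]
for f,pts in (('w4.png',((214,174),(374,173))),('w5.png',((287,173),(435,172)))):
    im=cv2.imread('pics/'+f)
    for p in pts: T.append(cv2.resize(im[p[1]-12:p[1]+12,p[0]-12:p[0]+12],None,fx=12,fy=12,interpolation=cv2.INTER_NEAREST))
cv2.imwrite('pics/pins.png',np.vstack([np.hstack(T[:2]),np.hstack(T[2:])]))
im=cv2.imread('pics/w5.png');cv2.imwrite('pics/c5.png',cv2.resize(im[40:130,260:500],None,fx=3,fy=3,interpolation=cv2.INTER_NEAREST))
E
```

```text
(no output)
```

View pics/pins.png

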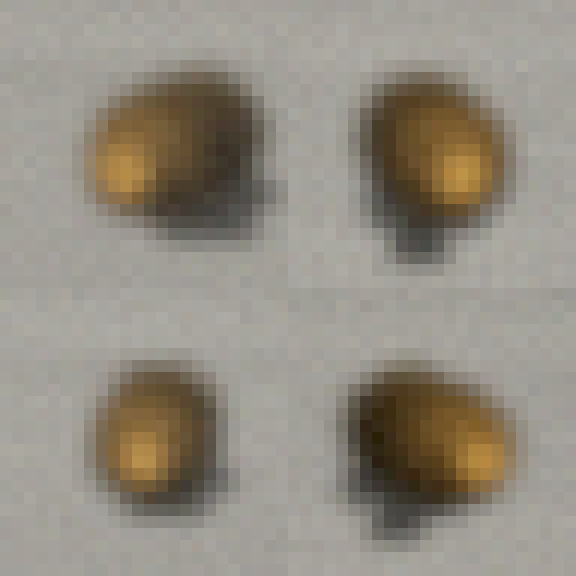

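View pics/c5.png

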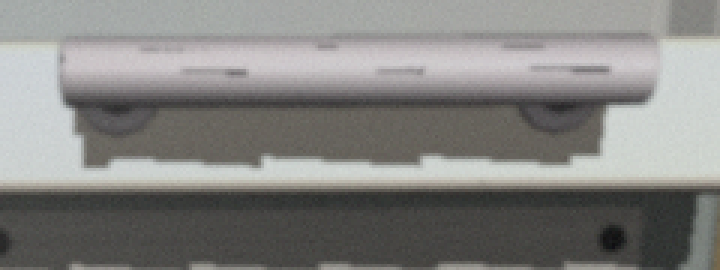

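```bash
python3 - <<'E'
from h import *
C4=camf('w4.npz');C5=camf('w5.npz');C0=cam('top')
o4=np.array([160,30]);o5=np.array([260,40])
F={'pinL':((211.7,175.8),(286.7,174.4)),'pinR':((375.8,174.8),(438.5,173.4)),
'barL':(o4+np.array((33,67))/3-.33,o5+np.array((60,70))/3-.33),'barR':(o4+np.array((700,67))/3-.33,o5+np.array((657,68))/3-.33),
'scL':(o4+np.array((73,262))/3-.33,o5+np.array((1,241))/3-.33),'scR':(o4+np.array((735,260))/3-.33,o5+np.array((612,238))/3-.33)}
P={}
for k,(a,b) in F.items():
    p,e=tri([ray(*C4,a),ray(*C5,b)]);P[k]=p;z={'p':47,'b':120,'s':27}[k[0]]
    print(k,p.round(1),np.round(e[0],2),'atz',onz(*C4,a,z)[:2].round(1),onz(*C5,b,z)[:2].round(1),proj(*C0,p).round(1))
for a,b in (('pinL','pinR'),('barL','barR'),('scL','scR')):
    d=(P[b]-P[a]);print(((P[a]+P[b])/2).round(1),np.degrees(np.arctan2(d[1],d[0])),np.linalg.norm(d))
im=cv2.imread('pics/w4.png');cv2.imwrite('pics/c4b.png',cv2.resize(im[195:350,135:505],None,fx=2,fy=2,interpolation=cv2.INTER_NEAREST))
E
```

```text
pinL [468.2 -24.2  50.1] 0.06 atz [467.7 -23.5] [467.9 -24. ] [290.1 286. ]
pinR [ 474.  -139.5   47.8] 0.08 atz [ 473.9 -139.7] [ 474.  -139.8] [334.4 284. ]
barL [537.9 -24.5 124.5] 0.02 atz [538.5 -23. ] [538.4 -24. ] [288.3 257.1]
barR [ 543.4 -132.9  121.8] 0.11 atz [ 543.6 -133.1] [ 543.8 -133.5] [332.6 255.1]
scL [506.8  -1.6  34.3] 0.01 atz [506.7   0.7] [506.7  -0.6] [282.2 271.3]
scR [ 514.8 -159.9   26.9] 0.09 atz [ 514.7 -159.8] [ 514.9 -159.8] [341.9 268.7]
[471.1 -81.9  48.9] -87.11994939889607 115.48392834204097
[540.7 -78.7 123.1] -87.07683315395838 108.59944314726593
[510.8 -80.7  30.6] -87.12143895826532 158.64119999981605
```

View pics/c4b.png

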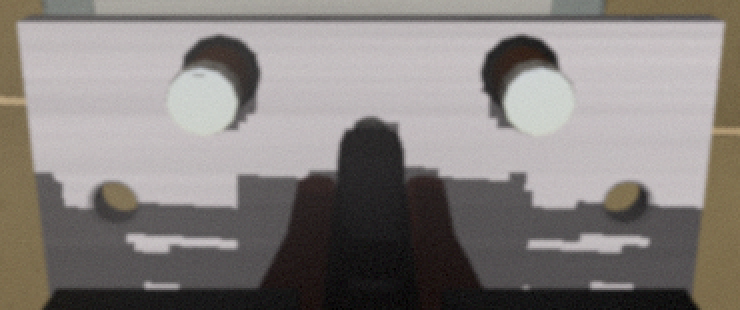

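```bash
python3 - <<'E'
from h import *
d=np.load('w4.npz');C4=camf('w4.npz');p=d['p'];M=R.from_rotvec(d['r']).as_matrix()
z=p[2]-21.7+8
P=[onz(*C4,(135+a/2-.25,195+b/2-.25),z) for a,b in ((115,201),(627,201))]
c=[onz(*C4,(135+a/2-.25,195+b/2-.25),z) for a,b in ((17,22),(724,22))]
m=(P[0]+P[1])/2;dd=P[1]-P[0]
print('TCP',p,'holes mid',m,np.linalg.norm(dd),np.degrees(np.arctan2(dd[1],dd[0])),'rel tool',M.T@(m-p))
dc=c[1]-c[0];print('corners',[M.T@(q-p) for q in c],np.linalg.norm(dc),np.degrees(np.arctan2(dc[1],dc[0])),)
print(np.degrees(np.arctan2(M[1,1],M[0,1])))
E
```

```text
TCP [ 434.87707085 -101.12255011  183.7162643 ] holes mid [ 433.31703273 -102.17588616  170.0162643 ] 116.18253588424179 -87.30916331179354 rel tool [13.70067785  0.9740545   1.60495481]
corners [array([ 13.66401806, -74.5366234 , -39.69417535]), array([ 13.72155515,  76.24881164, -39.69018357])] 150.7854460633305 -87.32302175749642
-87.3215007974774
```

Emit:
servo_tool:
  increments:
    - [0,0,0.2,0.64,-0.5,0,255]
    - [0,0,0,0.63,-0.52,-0.3,255]
    - [0,0,0,0,0,-1,255]
    - [0,0,0,0,0,-1,255]
    - [0,0,0,0,0,-1,255]
    - [0,0,0,0,0,-0.8,255]
    - [0,0,0,0,0,0,255]
    - [0,0,0,0,0,0,255]
    - [0,0,0,0,0,0,255]

```text
t: 8.3
ee_pos: [474.2, -80.0, 85.9]
eef_rot: [2.198, 0.056, -2.193]
ft_force: [0.1, 0.7, -3.1]
grip_width: 11.7
```

```bash
python3 - <<'E'
from h import *
s,im=snap('wrist','w6.png');print(s['t'],s['ee_pos'],s['eef_rot'],s['ft_force'])
np.savez('w6.npz',p=s['ee_pos'],r=s['eef_rot'])
M=R.from_rotvec(s['eef_rot']).as_matrix();print(np.degrees(np.arctan2(M[1,1],M[0,1])),'carrier',s['ee_pos']+M@[21.7,1,1.9])
s,im=snap('scene','s6.png')
cv2.imwrite('pics/s6c.png',cv2.resize(im[200:320,230:390,::-1],None,fx=5,fy=5,interpolation=cv2.INTER_CUBIC))
E
```

```text
8.3 [474.23375224 -80.04271155  85.88279501] [ 2.19771139  0.0556596  -2.19304195] [ 0.07811529  0.67368039 -3.09473189]
-87.07451506113169 carrier [472.43359635 -81.14511094  64.17924335]
```

View pics/w6.png

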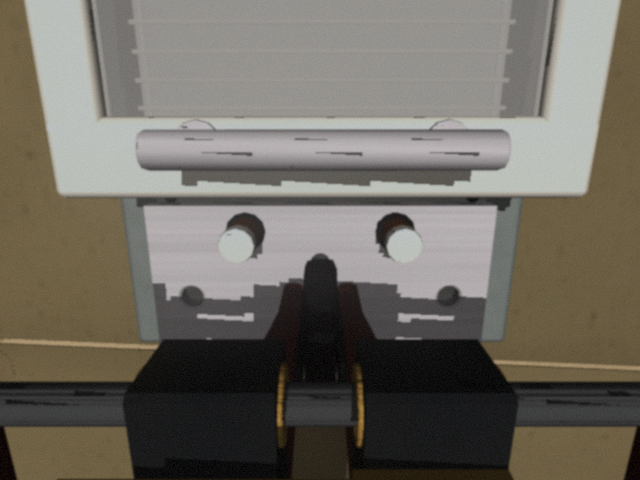

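View pics/s6c.png

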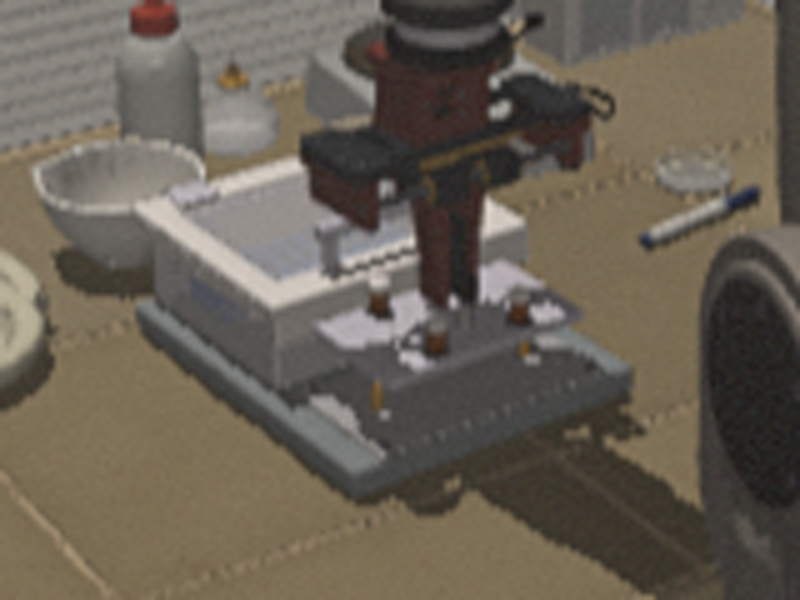

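Emit:
servo_tool:
  increments:
    - [0,0,0,-0.04,-0.03,-0.3,255]
    - [0,0,0,0,0,-0.15,255]
    - [0,0,0,0,0,-0.15,255]
    - [0,0,0,0,0,0,255]
    - [0,0,0,0,0,0,255]
    - [0,0,0,0,0,0,255]

```text
t: 9.0
ee_pos: [472.1, -80.5, 66.7]
eef_rot: [2.195, 0.057, -2.195]
ft_force: [0.4, 0.2, -3.3]
grip_width: 12.0
```

```bash
cat > st.py <<'E'
from h import *
s=sense();M=R.from_rotvec(s['eef_rot']).as_matrix();print(s['t'],np.degrees(np.arctan2(M[1,1],M[0,1])).round(2),'carrier',(s['ee_pos']+M@[21.7,1,1.9]).round(2),'tcp',s['ee_pos'].round(2),M[:,0].round(4),s['ft_force'].round(2),s['moment'].round(2),s['grip_width'])
E
python3 st.py
```

```text
9.0 -87.03 carrier [470.26 -81.56  45.04] tcp [472.1  -80.47  66.74] [ 2.e-04  0.e+00 -1.e+00] [ 0.43  0.22 -3.27] [-0.02 -0.04 -0.05] 11.982559654420726
```

Emit:
servo_tool:
  increments:
    - [0,0,0,0.02,-0.01,-0.1,255]
    - [0,0,0,0,0,-0.1,255]
    - [0,0,0,0,0,-0.1,255]
    - [0,0,0,0,0,0,255]
    - [0,0,0,0,0,0,255]

```text
t: 9.5
ee_pos: [472.4, -80.8, 57.5]
eef_rot: [2.195, 0.057, -2.196]
ft_force: [-1.0, -0.0, -3.8]
grip_width: 11.9
```

```bash
python3 st.py
```

```text
9.5 -87.04 carrier [470.59 -81.9   35.82] tcp [472.44 -80.8   57.52] [-3.e-04  0.e+00 -1.e+00] [-1.   -0.05 -3.76] [ 0.    0.01 -0.02] 11.865708839417662
```

No resistance: the pins are in the holes (underside at about 36, tips at 47). I'll lower the rest.

Emit:
servo_tool:
  increments:
    - [0,0,0,0,0,-0.1,255]
    - [0,0,0,0,0,-0.1,255]
    - [0,0,0,0,0,-0.06,255]
    - [0,0,0,0,0,0,255]
    - [0,0,0,0,0,0,255]

```text
t: 10.0
ee_pos: [472.5, -80.8, 49.8]
eef_rot: [2.195, 0.057, -2.195]
ft_force: [-0.4, -0.0, -3.0]
grip_width: 12.0
```

```bash
python3 st.py
```

```text
10.0 -87.03 carrier [470.7  -81.92  28.11] tcp [472.54 -80.83  49.81] [-1.e-04 -0.e+00 -1.e+00] [-0.44 -0.04 -3.  ] [0.07 0.01 0.08] 12.03231835480306
```

Emit:
servo_tool:
  increments:
    - [0,0,0,0,0,-0.04,255]
    - [0,0,0,0,0,-0.03,255]
    - [0,0,0,0,0,0,255]
    - [0,0,0,0,0,0,255]

```text
t: 10.4
ee_pos: [472.8, -80.9, 48.6]
eef_rot: [2.196, 0.056, -2.195]
ft_force: [-3.4, 0.5, 7.0]
grip_width: 11.8
```

```bash
python3 st.py
```

```text
10.4 -87.04 carrier [470.96 -81.96  26.91] tcp [472.8  -80.85  48.61] [ 5.e-04 -3.e-04 -1.e+00] [-3.37  0.47  7.03] [0.14 0.66 0.05] 11.787408680617096
```

Emit:
servo_tool:
  increments:
    - [0,0,0,0,0,0,150]
    - [0,0,0,0,0,0,150]
    - [0,0,0,0,0,0,150]
    - [0,0,0,0,0,0,150]
    - [0,0,0,0,0,0,150]
    - [0,0,0,0,0,0,150]

```text
t: 11.0
ee_pos: [472.5, -80.8, 47.7]
eef_rot: [2.195, 0.057, -2.195]
ft_force: [-0.2, 0.4, -0.2]
grip_width: 36.3
```

Emit:
servo_tool:
  increments:
    - [0,0,0,0,0,0.3,150]
    - [0,0,0,0,0,0.8,150]
    - [0,0,0,0,0,1,150]
    - [0,0,0,0,0,1,150]
    - [0,0,0,-0.5,0,1,150]
    - [0,0,0,-0.5,0,1,150]
    - [0,0,0,0,0,0,100]
    - [0,0,0,0,0,0,100]

```text
t: 11.8
ee_pos: [442.9, -81.0, 201.6]
eef_rot: [2.197, 0.056, -2.193]
ft_force: [0.0, -0.2, -0.3]
grip_width: 48.8
```

```bash
python3 st.py; python3 - <<'E'
from h import *
s,im=snap('wrist','w7.png')
np.savez('w7.npz',p=s['ee_pos'],r=s['eef_rot'])
s,im=snap('scene','s7.png')
cv2.imwrite('pics/s7c.png',cv2.resize(im[220:310,240:380,::-1],None,fx=5,fy=5,interpolation=cv2.INTER_CUBIC))
E
```

```text
11.8 -87.05 carrier [441.05 -82.09 179.93] tcp [442.85 -80.98 201.64] [ 2.2e-03 -6.0e-04 -1.0e+00] [ 0.03 -0.2  -0.33] [-0.02  0.01 -0.06] 48.78353114547107
```

View pics/w7.png

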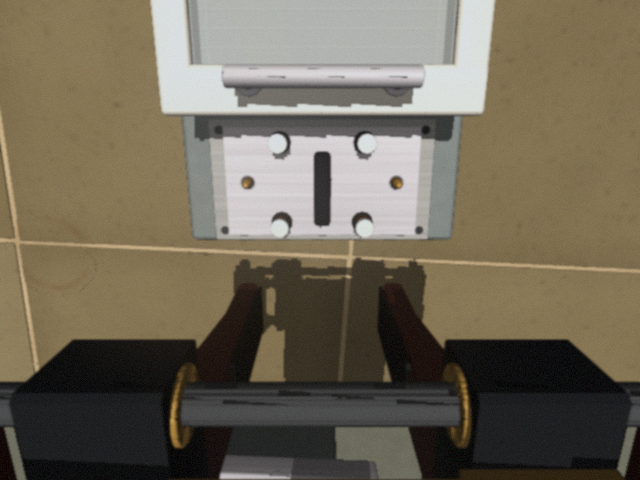

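View pics/s7c.png

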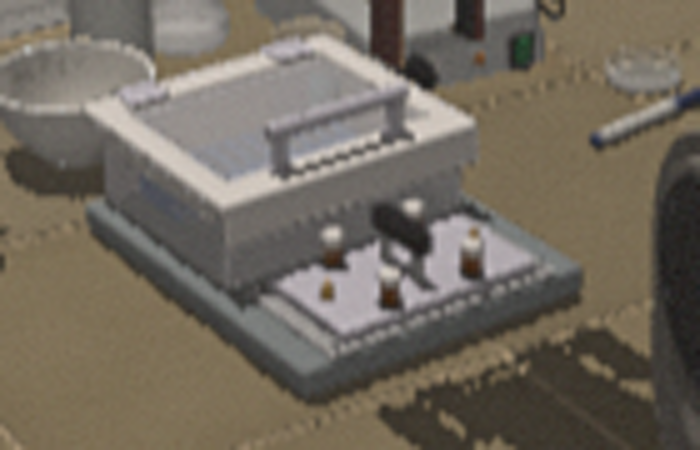

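```bash
python3 - <<'E'
from h import *
print(sense()['q'].round(2))
C=camf('w7.npz')
o=np.array([0,0])
im=cv2.imread('pics/w7.png');cv2.imwrite('pics/c7.png',cv2.resize(im[50:250,180:470],None,fx=2.7,fy=2.7,interpolation=cv2.INTER_NEAREST))
for n,uv,z in (('pinL',(247,183.5),47),('pinR',(398,183),47),('gripbar',(322.5,188.5),73),('barL',(222.5,75.5),120),('barR',(424.5,76),120)):
    print(n,onz(*C,uv,z).round(1))
E
```

```text
[ 0.29  0.15 -0.27  2.08  0.05  0.92 -1.53]
pinL [468.7 -25.2  47. ]
pinR [ 474.9 -139.1   47. ]
gripbar [471.9 -82.   73. ]
barL [538.1 -23.9 120. ]
barR [ 543.5 -133.5  120. ]
```

View pics/c7.png

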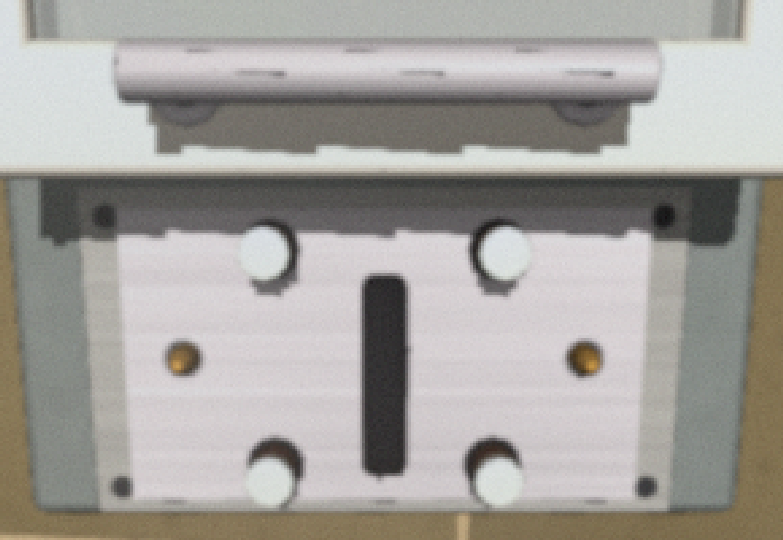

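Emit:
servo_tool:
  increments:
    - [0,0,8.2,0.3,0,0,115]
    - [0,0,8.2,0.3,0,0,115]
    - [0,0,8.2,0.3,0,0,115]
    - [0,0,8.2,0.3,0,0,115]
    - [0,0,8.2,0.3,0,0,115]
    - [0,0,8.2,0.3,0,0,115]
    - [0,0,8.2,0.3,0,0,115]
    - [0,0,8.2,0.3,0,0,115]
    - [0,0,8.2,0.3,0,0,115]
    - [0,0,8.2,0.3,0,0,115]
    - [0,0,8.0,0.25,0.08,-0.3,115]
    - [0,0,0,0,0,0,115]
    - [0,0,0,0,0,0,115]
    - [0,0,0,0,0,0,115]

```text
t: 13.3
ee_pos: [539.6, -78.5, 191.4]
eef_rot: [1.173, 1.233, -1.174]
ft_force: [0.4, 0.1, 0.4]
grip_width: 48.1
```

```bash
python3 st.py; python3 - <<'E'
from h import *
s,im=snap('wrist','w8.png')
np.savez('w8.npz',p=s['ee_pos'],r=s['eef_rot'])
E
```

```text
13.3 2.81 carrier [540.69 -80.33 169.7 ] tcp [539.62 -78.48 191.4 ] [-1.e-03  2.e-04 -1.e+00] [0.39 0.11 0.38] [-0.05 -0.1  -0.01] 48.13604975311422
```

View pics/w8.png

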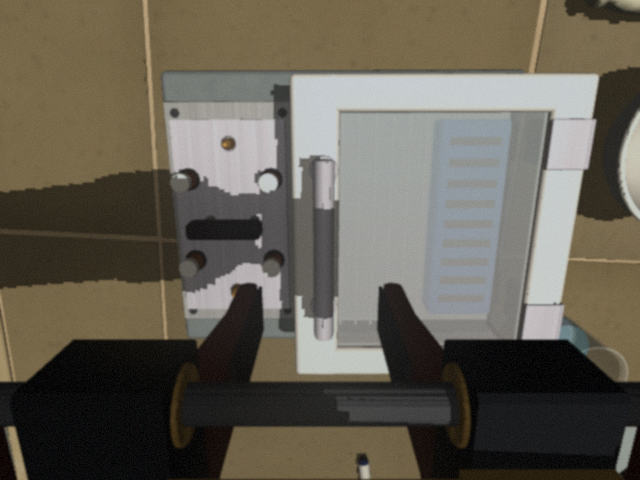

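Bar runs along column 323 between the fingers, parallel to the pads. Next I descend and grip.

Emit:
servo_tool:
  increments:
    - [0,0,0,0.04,0,-0.8,115]
    - [0,0,0,0,0,-0.9,115]
    - [0,0,0,0,0,-0.7,115]
    - [0,0,0,0,0,-0.4,115]
    - [0,0,0,0,0,-0.1,115]
    - [0,0,0,0,0,0,115]
    - [0,0,0,0,0,0,115]

```text
t: 14.05
ee_pos: [542.0, -78.4, 105.8]
eef_rot: [1.172, 1.232, -1.17]
ft_force: [0.6, -0.3, 0.2]
grip_width: 48.0
```

```bash
python3 st.py; python3 - <<'E'
from h import *
s,im=snap('wrist','w9.png')
E
```

```text
14.05 2.95 carrier [543.16 -80.28  84.12] tcp [542.02 -78.43 105.82] [ 1.7e-03 -2.0e-04 -1.0e+00] [ 0.62 -0.27  0.24] [-0.05 -0.1  -0.02] 48.03523007239004
```

View pics/w9.png

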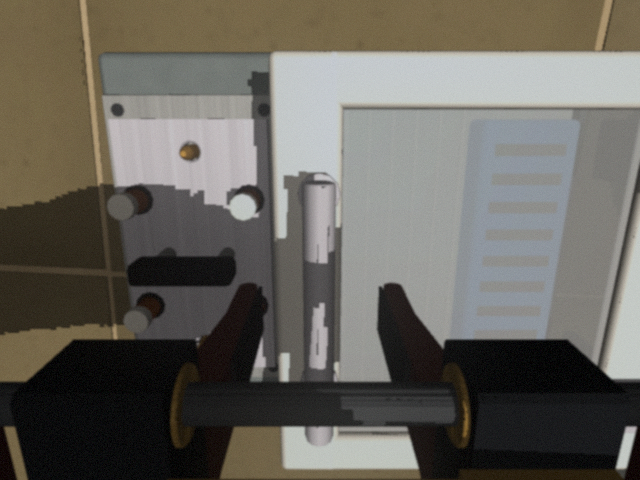

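Emit:
servo_tool:
  increments:
    - [0,0,0,-0.02,0,-0.12,115]
    - [0,0,0,0,0,0,115]
    - [0,0,0,0,0,0,255]
    - [0,0,0,0,0,0,255]
    - [0,0,0,0,0,0,255]
    - [0,0,0,0,0,0,255]
    - [0,0,0,0,0,0,255]
    - [0,0,0,0,0,0,255]
    - [0,0,0,0,0,0,255]
    - [0,0,0,0,0,0,255]
    - [0,0,0,0,0,0,255]
  force: 60

```text
t: 15.2
ee_pos: [541.6, -78.4, 101.3]
eef_rot: [1.172, 1.232, -1.17]
ft_force: [5.4, -0.3, -4.3]
grip_width: 10.4
```

```bash
python3 st.py
```

```text
15.2 2.97 carrier [542.73 -80.21  79.61] tcp [541.6  -78.37 101.3 ] [ 1.8e-03  2.0e-04 -1.0e+00] [ 5.36 -0.32 -4.28] [-0.07 -1.22 -0.01] 10.363346259127725
```

Emit:
servo_tool:
  increments:
    - [0,0,0,0,0,0.06,255]
    - [0,0.5,0,0,0,0.06,255]
    - [-0.05,1,0,0.01,0,0.08,255]
    - [-0.05,1,0,0.02,0,0.08,255]
    - [-0.05,1,0,0.02,0,0.08,255]
    - [0,0,0,0,0,0,255]
    - [0,0,0,0,0,0,255]

```text
t: 15.9
ee_pos: [544.4, -78.2, 112.3]
eef_rot: [1.143, 1.275, -1.212]
ft_force: [9.1, -0.4, -6.1]
grip_width: 10.6
```

```bash
python3 st.py
```

```text
15.9 2.98 carrier [544.21 -80.09  90.55] tcp [544.35 -78.2  112.27] [-0.0568 -0.0021 -0.9984] [ 9.13 -0.4  -6.12] [ 0.05 -1.9  -0.03] 10.647070389289581
```

Emit:
servo_tool:
  increments:
    - [-0.05,1,0,0.03,0,0.08,255]
    - [-0.05,1,0,0.03,0,0.08,255]
    - [-0.05,1,0,0.03,0,0.08,255]
    - [-0.05,1,0,0.03,0,0.08,255]
    - [-0.05,1,0,0.03,0,0.08,255]
    - [-0.05,1,0,0.03,0,0.08,255]
    - [0,0,0,0,0,0,255]
    - [0,0,0,0,0,0,255]
    - [0,0,0,0,0,0,255]
    - [0,0,0,0,0,0,255]

```text
t: 16.9
ee_pos: [548.5, -78.0, 126.1]
eef_rot: [1.087, 1.35, -1.29]
ft_force: [6.5, 1.1, -6.0]
grip_width: 10.7
```

```bash
python3 st.py; python3 - <<'E'
from h import *
s,im=snap('wrist','w10.png')
np.savez('w10.npz',p=s['ee_pos'],r=s['eef_rot'])
s,im=snap('scene','s10.png')
cv2.imwrite('pics/s10c.png',cv2.resize(im[200:320,230:390,::-1],None,fx=5,fy=5,interpolation=cv2.INTER_CUBIC))
E
```

```text
16.9 2.98 carrier [546.1  -80.02 104.55] tcp [548.54 -78.02 126.13] [-0.1624 -0.0071 -0.9867] [ 6.51  1.15 -5.95] [ 0.19 -1.82 -0.05] 10.6905200694704
```

View pics/w10.png

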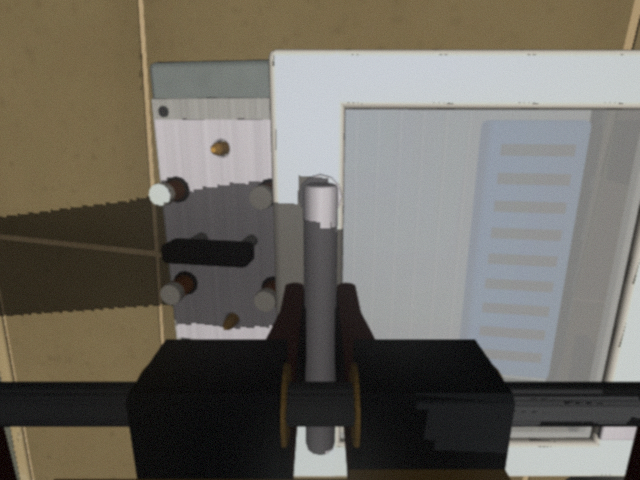

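View pics/s10c.png

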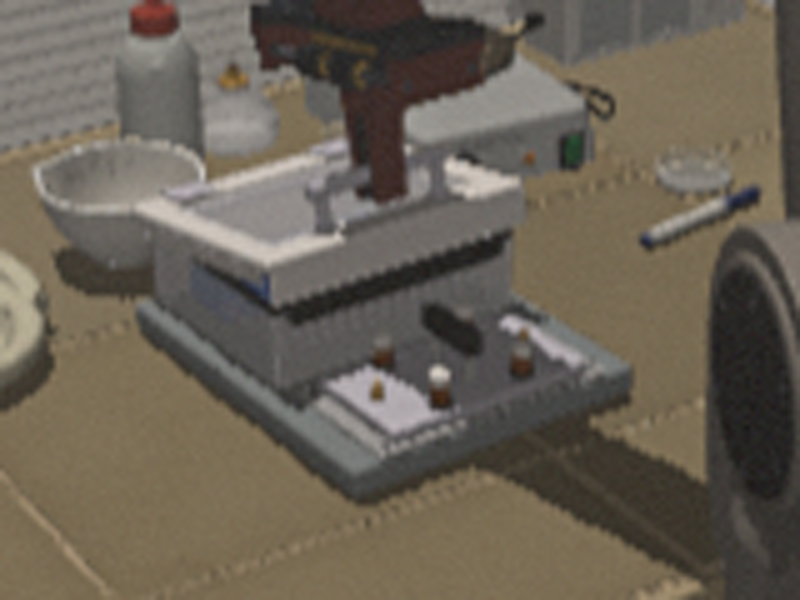

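Emit:
servo_tool:
  increments:
    - [0,0,0,0,0,0,255]
    - [0,0,0,0,0,0,255]
    - [0,0,0,0,0,0,255]
    - [0,0,0,0,0,0,255]
    - [0,0,0,0,0,0,255]

```text
t: 17.5
ee_pos: [548.5, -78.0, 126.2]
eef_rot: [1.087, 1.35, -1.29]
ft_force: [7.3, 0.7, -5.9]
grip_width: 10.6
```

```bash
python3 st.py; python3 -c "
from h import *
print(abs(sense()['dq']).max()); print(ctrl.job_done())"
```

```text
17.5 2.99 carrier [546.08 -80.04 104.58] tcp [548.52 -78.04 126.15] [-0.1624 -0.0071 -0.9867] [ 7.26  0.72 -5.91] [ 0.13 -1.84 -0.09] 10.624257583730014
0.0014363887334192117
the job is handed in; nothing more can be done
None
```

I lowered the carrier over both brass pins onto the shelf and let go of it. Then I took the lid by its bar handle, pulled the seal free, and handed the job in at 17.5 s while still holding the lid ajar. `job_done()` gives no verdict, so the results below are from my own checks.

- **Carrier:** the final wrist and scene pictures show it flat on the shelf with both pins through its holes, untouched. Before release its centre was within about 1 mm of the measured shelf centre.
- **Lid:** the handle rose about 25 mm, so the lid is open about 0.16 rad (front edge up about 28 mm). The tool's tilt of 0.163 rad agrees. The pose did not change over the last 0.5 s and the joints were practically still.
- **Bystanders:** the tool went near none of them, and those visible in the last picture are where they started.

Some readings did not fully agree:

- **Heights:** my two-view heights came out 2–3 mm above the text for the pin tips (48.9 against 47 mm) and the handle axis (123 against 120 mm). I used the text's heights, and the contact force as the carrier touched down matched them.
- **Handle grip:** the opening on the handle reads 10.6 mm for a 12 mm bar. I put that down to the 60 N grip compressing the pads.
- **Side force:** about 7 N remains along x at the handle, held steadily.

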